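Set a timing pulley to its pointer

ROBOT

A 6-joint arm with a two-finger parallel gripper is mounted at the origin on a cart in front of the work surface, level with it; the furniture and walls round the work are solid. World frame = base frame: x ahead of the robot, y to its left, z up, the work surface at z = 0. Lengths are in mm, angles in rad, forces in N, time in s.
With the tool pointing down it reaches from about 300 to 775 mm from the base axis. Payload 14.6 kg.
Tool frame: the origin (TCP) lies on the centre line of the jaws, within the pads' length; the fingertips stand ahead of it and the grasp point (between the pads) is the TCP (manip.tip_reach is the z of the fingertips in the tool frame, in mm); z points along the fingers, y is the direction in which the jaws open and shut (so a half turn about z gives the same grasp; the last joint's range is limited). The gripper opens to 94 mm and grips with 3 to 60 N. Pads are 16 mm wide; open, the fingers measure 119 mm over their backs; the gripper's body (75 mm by 177 mm) begins 78 mm behind the grasp point.
Start: joints at [-1.194, 0.3, 1.521, -0, 1.321, -0.067], TCP at [236.148, -496.713, 224.446] pointing down, gripper open.
Joint ranges: [-3.03, 3.03], [-0.79, 2.21], [0.23, 2.52], [-1.04, 4.18], [0, 3.07], [-2.55, 2.55]. Speed limits (rad/s): [2.22, 2.22, 2.57, 3.14, 3.14, 3.14].

INTERFACE

Orientations are given as [roll, pitch, yaw] about the fixed x, y, z axes, in that order (R = Rz(yaw) Ry(pitch) Rx(roll)).
In Python, from cell import manip, camera, search_frame, masks_of, tip_of gives the robot as it stands.
- The arm moves only by the tool send_rows, never from a script. Its argument "plan" is a list of rows, each an object with "travel": the shift along the tool's x, y, z in mm, a list of three; "delta_rot": the turn, a rotation vector about the tool's x, y, z in degrees, a list of three; "fingers": the gripper's target within -1 to 1 (shut at 1, half-way at 0, fully open at -1). In form: [{"travel": [dx, dy, dz], "delta_rot": [wx, wy, wz], "fingers": fingers}, ...]. A call has 1 to 20 rows; each row shifts and turns the commanded pose from where the row before left it, along the tool's axes as they then stand; what a row does not reach is not made up. A row lasts 1/8 s, in which the tool goes at most 62.5 mm and 10.7 degrees, less where a joint would pass 70% of its speed; a pose out of reach is approached as far as the arm can. A call is refused whole if a number of a shift passes 62.5 or a number of a turn 10.7, either way. A call with a gripper value outside its range is refused whole. The fingers move at their own pace and stop on an object; "grip_force" is the grip in N (left out, the last holds). Time passes only in rows, so rows that do not move let the fingers close. It gives the time, the measured TCP pose, the force and the opening at its end, in the units of the state.
- manip.read_state(): the state, without advancing time (a new reading comes with each control period).
- camera(name): name is "scene" or "top" or "wrist"; returns a dict with "color" (400x640x3 uint8, red, green, blue), "z_map" (400x640 float32, mm along the optical axis (not along the pixel's ray), 0 where there is no reading), "fov_y" (degrees; the focal length in pixels is half the picture's height over the tangent of half this angle, whatever the lens; pixels are square), "cx", "cy" (the principal point, pixels), "world_from_camera" (4x4, takes a point from camera to world coordinates); the wrist camera has in their place "tool_from_camera" (4x4, takes a point from camera to tool coordinates, whose origin is the TCP and whose axes are the flange's). Camera axes: x right, y up, looking along -z (the intrinsics and any distortion apply to the point x, -y, -z); pixel columns grow to the right and rows downward; lengths in mm; the calibration is good to about 2 mm. The wrist camera is an equidistant fisheye: a pixel r from the principal point sees the ray r / f radians off the axis. A picture is of the moment at which its call begins: read the wrist's pose just before it.
- manip.sign_off(): hands the job in, once; it reports no verdict.
Trained networks look in the newest picture that a camera, given by its name, has taken for a name from the list of things; names that differ only in an ending like _2 or _b are one class to them, and where a whole thing is asked for, a point or a joint stands for the part that bears it (a point fixed in the world has none). Each returns a list of dicts, best first, with "confidence" (0 to 1); they miss things now and then, are a little off and sometimes report something else, mostly with a low value. They report only what shows in the picture. A call takes as long as a camera call. They do not tell look-alikes from the thing itself.
- search_frame(name, camera): "at" ([x, y, z] in mm, in the coordinates of the camera as it stood for that picture, good to about 4 mm: the middle of the surface that is visible of it).
- masks_of(name, camera): "region" (400x640 bool, what is visible of it).
- tip_of(name, camera): "at" ([x, y, z] in mm, in the coordinates of the camera as it stood for that picture, good to about 4 mm: a listed point, or the origin of a listed thing).
The state is a dict: "clock": time; "joints": joint angles; "qd": joint speeds; "effort": joint torques, N m; "eef_pos": TCP position; "eef_rot": TCP orientation; "wrist_force": force on the tool from outside, world axes, zero at the start; "moment": the same for the moment, N m; "finger_gap": finger opening in mm.
Only numpy, scipy, OpenCV 4.12 (cv2) and the standard library are available. Lean on these libraries where they do the work, as an engineer would, in place of code of your own. Each camera call takes 0.05 s, during which the arm holds its last target. There are 200 camera calls.

TASK

Two toothed timing pulleys sit on bench stands, each with a black reference line on its face and a fixed pointer beside its rim. Turn the larger pulley by its hub until its black line points straight at its own stand's pointer, then let go. Leave the smaller pulley as it is set.

Things in the scene. Friction and masses are not known exactly. Their poses are not given: they have to be found in the camera images.
- large_stand: Screwed-down grey stand of the larger pulley, origin on the pulley's axis at the worktop. Round base 100 mm across. A dark steel pointer post, 9 x 16 mm, rises beside the rim, centre 56 mm from the axis along this frame's +x, up to 52 mm height (4 mm above the pulley's face). Either pulley may stand in either place.
- large_hub (a point): Middle of the larger pulley's hub, on its axis, 68 mm above the worktop. Pulley: grey steel toothed disc 92 mm across, flat face 48 mm up. Steel hub on it, 48 to 84 mm up, 34 mm along x, 26 mm between its flat grip faces (+y and -y sides). Frame turns with the pulley: z up, x level along the black line (7 mm wide, hub to rim, one side only).
- large_pulley (a joint): Angle (rad) of the larger pulley about its upright axis: 0 with the black line pointing straight at its pointer, positive with the line counterclockwise of the pointer seen from above. Starts at 0.5 to 1.1, so turn it clockwise by that. Light friction (0.06 N m): it stays where left; no stop or detent near 0.
- small_mark (a point): Rim end of the black line on the smaller pulley (not to be turned), 26 mm from its axis, 48 mm above the worktop. That pulley is 60 mm across, with the same hub, heights and base, and a pointer post 40 mm from its axis.
Things that resemble listed ones, but are neither listed nor needed, are in the scene too. Leave any purple look-alike of the large_stand alone.

How it is judged (in metres and radians):
At the end, for the whole second after the job is handed in: The larger pulley's black line points at its stand's pointer within 0.18 rad (about 10 degrees) either way, and the pulley is at rest (value of joint large_pulley between -0.18 and 0.18 rad and velocity of joint large_pulley between -0.05 and 0.05 rad/s); the robot touches nothing.
It fails at once if the smaller pulley is turned: its mark moves by more than 8 mm (distance of small_mark from where it was at the start of the episode above 0.008 m).
It also fails if it takes over 29 s, if anything falls off the work surface, if the arm or the gripper's body presses on something with over 40 N, if the wrist force passes 120 N, or if a joint passes its speed limit or range.

## Working session

There is one attempt and no reset: what is moved stays moved. The work goes in short steps, Python scripts to look and compute and a tool call to move; the robot and the scene stay as the last step left them, time stands still between calls to the robot, and variables do not carry over. Pictures are saved under pics/ and viewed, about 8 in all and at most 12, crops included, and the job is handed in when it is done.

Besides the shell and the picture viewer there is one more tool, called after "Emit:" as name([rows], argument=value, ...), one row to a line, values as JSON. send_rows: Moves the arm, as the interface text tells. Its arguments: {"type":"object","properties":{"plan":{"type":"array"},"grip_force":{"type":"number"}},"required":["plan"]}

```bash
mkdir -p pics; cat > h.py <<'E'
import numpy as np,cv2
from cell import manip,camera,search_frame,masks_of,tip_of
def w(c,p): return (c["world_from_camera"]@np.r_[p,1])[:3]
def pts(c):
    z=c["z_map"];f=200/np.tan(np.radians(c["fov_y"])/2)
    v,u=np.mgrid[:400,:640]
    P=np.stack([(u-c["cx"])*z/f,-(v-c["cy"])*z/f,-z,np.ones_like(z)],-1)
    return (P@c["world_from_camera"].T)[...,:3]
E
python3 - <<'E'
from h import *
for n in ("top","scene"):
    c=camera(n);cv2.imwrite(f"pics/{n}0.png",c["color"][...,::-1])
    for k,fn in (("large_stand",tip_of),("large_hub",tip_of),("small_mark",tip_of)):
        print(n,k,[(round(d["confidence"],2),w(c,d["at"]).round(0)) for d in fn(k,n)])
print(manip.read_state(),manip.tip_reach)
E
```

```text
top large_stand [(0.73, array([ 533., -442.,    4.])), (0.62, array([ 391., -757.,    2.]))]
top large_hub [(0.95, array([ 399., -757.,   74.]))]
top small_mark [(0.55, array([614., -58.,  53.]))]
scene large_stand [(0.93, array([ 535., -440.,   -1.])), (0.56, array([ 392., -754.,   -1.]))]
scene large_hub [(0.77, array([ 532., -440.,   71.]))]
scene small_mark [(0.64, array([613., -56.,  51.]))]
{'clock': 0.4, 'joints': array([-1.19359883e+00,  2.99961272e-01,  1.52105019e+00,  6.75432562e-06,
        1.32071515e+00, -6.66259638e-02]), 'qd': array([ 0.00065008,  0.00038536, -0.00064054,  0.00017209, -0.00050381,
        0.00018117]), 'effort': array([ 7.22577147e-05, -5.31200767e+01, -3.52603126e+01,  7.08101923e-02,
        2.19312584e-02, -2.33019227e-05]), 'eef_pos': array([ 236.14125428, -496.68973989,  224.39070601]), 'eef_rot': array([-3.14145942e+00, -1.54482807e-05,  4.43821791e-01]), 'wrist_force': array([ 1.1257662 , -0.81286168, -0.77186117]), 'moment': array([-0.04946833,  0.02307279,  0.04873572]), 'finger_gap': 93.97155941111346} 19.0
```

View pics/top0.png

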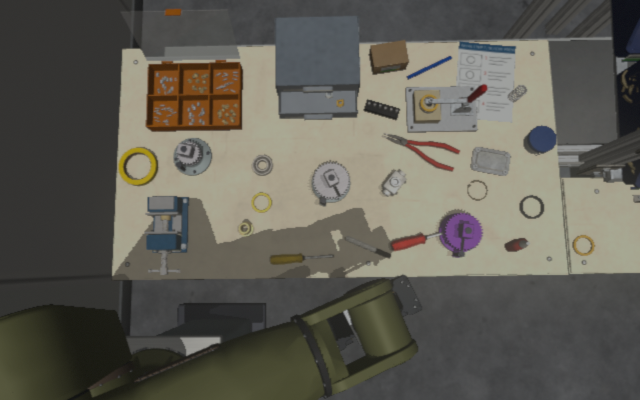

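View pics/scene0.png

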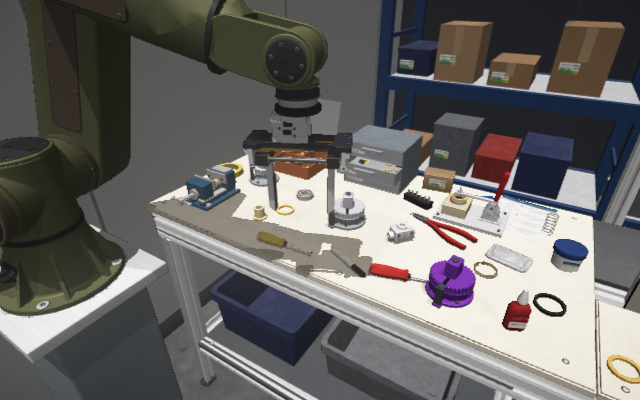

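The grey large pulley is at top pixel (331,182), world about (533,-441). The purple look-alike is at (461,233) and the small pulley at (192,156). Next I'll measure the line and pointer angles in a rectified crop.

```bash
python3 - <<'E'
from h import *
c=camera("top");P=pts(c)
z=P[...,2];near=np.hypot(P[...,0]-533,P[...,1]+441)<75
face=near&(abs(z-48)<3); hub=near&(z>78)&(z<92)
for n,m in(("face",face),("hub",hub)):
    q=P[m];r=cv2.minAreaRect(q[:,:2].astype(np.float32));print(n,m.sum(),np.median(q,0).round(1),r)
q=P[face];print(cv2.minEnclosingCircle(q[:,:2].astype(np.float32)))
# rectify plane z=48: 4 px/mm, image right=+x, up=+y
f=200/np.tan(np.radians(c["fov_y"])/2);Ti=np.linalg.inv(c["world_from_camera"])
v,u=np.mgrid[:560,:560]
W=np.stack([533+(u-280)/4,-441-(v-280)/4,np.full(u.shape,48.),np.ones(u.shape)],-1)@Ti.T
mx=(c["cx"]+f*W[...,0]/-W[...,2]).astype(np.float32);my=(c["cy"]-f*W[...,1]/-W[...,2]).astype(np.float32)
im=cv2.remap(c["color"],mx,my,cv2.INTER_CUBIC)
cv2.imwrite("pics/rect.png",im[...,::-1]);print(c["world_from_camera"].round(2))
E
```

```text
face 637 [ 524.3 -437.4   48.7] ((528.298095703125, -438.5394592285156), (92.17465209960938, 90.99037170410156), 23.151351928710938)
hub 152 [ 527.6 -439.8   85.2] ((528.2000732421875, -439.8318786621094), (32.955379486083984, 26.048513412475586), 25.80316925048828)
((522.8179321289062, -433.85357666015625), 53.20857238769531)
[[-1.0000e-02  9.9000e-01 -1.4000e-01  3.2317e+02]
 [-1.0000e+00 -2.0000e-02 -2.0000e-02 -4.1445e+02]
 [-2.0000e-02  1.4000e-01  9.9000e-01  1.1936e+03]
 [ 0.0000e+00  0.0000e+00  0.0000e+00  1.0000e+00]]
```

View pics/rect.png

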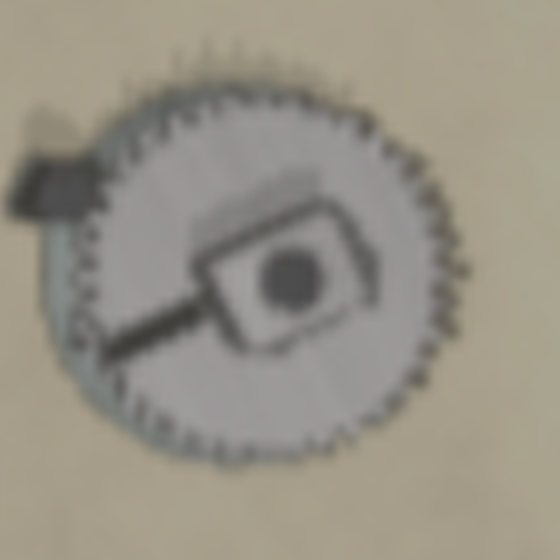

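The line lies at about 206° and the pointer at about 158° in world, so the turn is about 48° clockwise, within the stated range. The hub grip faces already match the tool yaw of about 25.5°. I'll move above the hub and check from close by.

Emit:
send_rows([
  {"travel": [29, 7.5, 0], "delta_rot": [0, 0, 0], "fingers": -0.3},
  {"travel": [29, 7.5, 0], "delta_rot": [0, 0, 0], "fingers": -0.3},
  {"travel": [29, 7.5, 0], "delta_rot": [0, 0, 0], "fingers": -0.3},
  {"travel": [29, 7.5, 0], "delta_rot": [0, 0, 0], "fingers": -0.3},
  {"travel": [29, 7.5, 0], "delta_rot": [0, 0, 0], "fingers": -0.3},
  {"travel": [29, 7.5, 0], "delta_rot": [0, 0, 0], "fingers": -0.3},
  {"travel": [29, 7.5, 0], "delta_rot": [0, 0, 0], "fingers": -0.3},
  {"travel": [29, 7.5, 0], "delta_rot": [0, 0, 0], "fingers": -0.3},
  {"travel": [29, 7.5, 0], "delta_rot": [0, 0, 0], "fingers": -0.3},
  {"travel": [28, 7, 0], "delta_rot": [0, 0, 0], "fingers": -0.3},
  {"travel": [0, 0, 32], "delta_rot": [0, 0, 0], "fingers": -0.3},
  {"travel": [0, 0, 32], "delta_rot": [0, 0, 0], "fingers": -0.3},
  {"travel": [0, 0, 0], "delta_rot": [0, 0, 0], "fingers": -0.3},
  {"travel": [0, 0, 0], "delta_rot": [0, 0, 0], "fingers": -0.3},
  {"travel": [0, 0, 0], "delta_rot": [0, 0, 0], "fingers": -0.3},
], grip_force=25)

```text
clock: 2.33
eef_pos: [529.5, -440.3, 162.2]
eef_rot: [3.139, -0.001, 0.444]
wrist_force: [-0.3, -0.7, -0.4]
finger_gap: 61.2
```

```bash
cat >> h.py <<'E'
from scipy.spatial.transform import Rotation as R
def wristrect(z0,cx,cy,name,S=4,N=560):
    s=manip.read_state();c=camera("wrist")
    T=np.eye(4);T[:3,:3]=R.from_euler("xyz",s["eef_rot"]).as_matrix();T[:3,3]=s["eef_pos"]
    M=np.linalg.inv(T@c["tool_from_camera"]);f=200/np.tan(np.radians(c["fov_y"])/2)
    v,u=np.mgrid[:N,:N]
    W=(np.stack([cx+(u-N/2)/S,cy-(v-N/2)/S,np.full(u.shape,float(z0)),np.ones(u.shape)],-1)@M.T)
    x,y,z=W[...,0],-W[...,1],-W[...,2];r=np.hypot(x,y);k=f*np.arctan2(r,z)/np.maximum(r,1e-9)
    im=cv2.remap(c["color"],(c["cx"]+k*x).astype(np.float32),(c["cy"]+k*y).astype(np.float32),cv2.INTER_CUBIC)
    cv2.imwrite(name,im[...,::-1]);return s,c,T@c["tool_from_camera"]
E
python3 - <<'E'
from h import *
s,c,T=wristrect(48,530,-440,"pics/w1.png")
print(s["clock"],s["eef_pos"],s["eef_rot"],s["finger_gap"],T[:3,3])
for k in("large_hub","large_stand"):
    print(k,[(round(d["confidence"],2),(T@np.r_[d["at"],1])[:3].round(1)) for d in tip_of(k,"wrist")])
E
```

```text
2.325 [ 529.49839425 -440.32609747  162.24446901] [ 3.13930552e+00 -9.14794114e-04  4.43728330e-01] 61.182460385242535 [ 595.00303378 -409.61852901  322.60764617]
large_hub [(0.92, array([ 529. , -444.8,   69.2]))]
large_stand [(0.58, array([ 529.9, -440.8,    2.1]))]
```

View pics/w1.png

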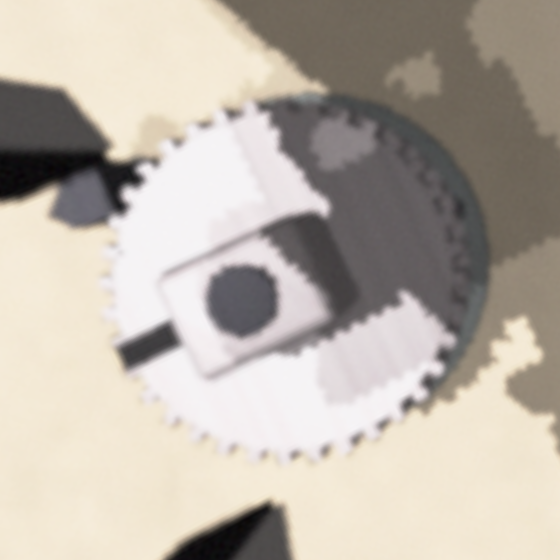

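The close view agrees: the disc centre is about (531.5,-440), with the line at about 205° and the pointer at about 156°. I'll descend to z=74, grip, and turn about 49° clockwise, which is +z in the tool frame.

Emit:
send_rows([
  {"travel": [1.5, 0, 22], "delta_rot": [0, 0, 0], "fingers": -0.3},
  {"travel": [0, 0, 22], "delta_rot": [0, 0, 0], "fingers": -0.3},
  {"travel": [0, 0, 22], "delta_rot": [0, 0, 0], "fingers": -0.3},
  {"travel": [0, 0, 22], "delta_rot": [0, 0, 0], "fingers": -0.3},
  {"travel": [0, 0, 0], "delta_rot": [0, 0, 0], "fingers": -0.3},
  {"travel": [0, 0, 0], "delta_rot": [0, 0, 0], "fingers": 0.8},
  {"travel": [0, 0, 0], "delta_rot": [0, 0, 0], "fingers": 0.8},
  {"travel": [0, 0, 0], "delta_rot": [0, 0, 0], "fingers": 0.8},
  {"travel": [0, 0, 0], "delta_rot": [0, 0, 0], "fingers": 0.8},
  {"travel": [0, 0, 0], "delta_rot": [0, 0, 0], "fingers": 0.8},
  {"travel": [0, 0, 0], "delta_rot": [0, 0, 0], "fingers": 0.8},
], grip_force=25)

```text
clock: 3.85
eef_pos: [530.5, -439.3, 72.8]
eef_rot: [3.141, -0.0, 0.444]
wrist_force: [-1.0, 1.6, 4.4]
finger_gap: 25.9
```

The grip is on the 26 mm hub with low forces, so I'll turn it.

Emit:
send_rows([
  {"travel": [0, 0, 0], "delta_rot": [0, 0, 3.5], "fingers": 0.8},
  {"travel": [0, 0, 0], "delta_rot": [0, 0, 5], "fingers": 0.8},
  {"travel": [0, 0, 0], "delta_rot": [0, 0, 6], "fingers": 0.8},
  {"travel": [0, 0, 0], "delta_rot": [0, 0, 6], "fingers": 0.8},
  {"travel": [0, 0, 0], "delta_rot": [0, 0, 6], "fingers": 0.8},
  {"travel": [0, 0, 0], "delta_rot": [0, 0, 6], "fingers": 0.8},
  {"travel": [0, 0, 0], "delta_rot": [0, 0, 6], "fingers": 0.8},
  {"travel": [0, 0, 0], "delta_rot": [0, 0, 5], "fingers": 0.8},
  {"travel": [0, 0, 0], "delta_rot": [0, 0, 3.5], "fingers": 0.8},
  {"travel": [0, 0, 0], "delta_rot": [0, 0, 2], "fingers": 0.8},
  {"travel": [0, 0, 0], "delta_rot": [0, 0, 0], "fingers": 0.8},
  {"travel": [0, 0, 0], "delta_rot": [0, 0, 0], "fingers": 0.8},
  {"travel": [0, 0, 0], "delta_rot": [0, 0, 0], "fingers": 0.8},
])

```text
clock: 5.48
eef_pos: [530.6, -440.3, 72.8]
eef_rot: [3.14, -0.002, -0.412]
wrist_force: [1.3, -6.0, 1.9]
finger_gap: 25.8
```

Turned 49° with low forces. I'll release, go up and check.

Emit:
send_rows([
  {"travel": [0, 0, 0], "delta_rot": [0, 0, 0], "fingers": -0.3},
  {"travel": [0, 0, 0], "delta_rot": [0, 0, 0], "fingers": -0.3},
  {"travel": [0, 0, 0], "delta_rot": [0, 0, 0], "fingers": -0.3},
  {"travel": [0, 0, 0], "delta_rot": [0, 0, 0], "fingers": -0.3},
  {"travel": [0, 0, 0], "delta_rot": [0, 0, 0], "fingers": -0.3},
  {"travel": [0, 0, -22], "delta_rot": [0, 0, 0], "fingers": -0.3},
  {"travel": [0, 0, -30], "delta_rot": [0, 0, 0], "fingers": -0.3},
  {"travel": [0, 0, -30], "delta_rot": [0, 0, 0], "fingers": -0.3},
  {"travel": [0, 0, -30], "delta_rot": [0, 0, 0], "fingers": -0.3},
  {"travel": [0, 0, 0], "delta_rot": [0, 0, 0], "fingers": -0.3},
  {"travel": [0, 0, 0], "delta_rot": [0, 0, 0], "fingers": -0.3},
])

```text
clock: 6.85
eef_pos: [530.3, -439.0, 183.2]
eef_rot: [-3.141, 0.001, -0.411]
wrist_force: [-1.0, 0.2, -0.4]
finger_gap: 61.5
```

```bash
python3 - <<'E'
from h import *
s,c,T=wristrect(48,530,-440,"pics/w2.png")
print(s["clock"],s["eef_pos"],s["eef_rot"],s["finger_gap"],s["wrist_force"])
c=camera("top")
print([(round(d["confidence"],2),w(c,d["at"]).round(0)) for d in tip_of("small_mark","top")])
E
```

```text
6.85 [ 530.25419362 -438.99907894  183.21949884] [-3.14109362e+00  1.35827197e-03 -4.11380245e-01] 61.538782573525104 [-0.97280228  0.22709058 -0.43309341]
[(0.89, array([614., -53.,  50.]))]
```

View pics/w2.png

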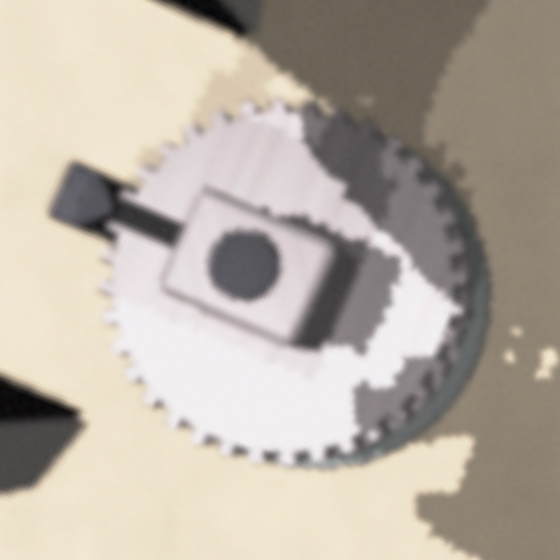

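The black line runs from (178,238) to (115,210) and continues to the pointer's middle at (84,195). It's aligned within a few degrees, and the gripper is clear.

```bash
python3 -c "
from cell import manip
print(manip.sign_off())"
```

```text
the job is handed in; nothing more can be done
None
```

I gripped the larger pulley by its hub and turned it about 49° clockwise. I then let go, raised the gripper about 110 mm clear and handed the job in at about 7 s.

- **Alignment:** The last wrist picture shows the black line pointing at the middle of its stand's pointer, within a few degrees by eye. The limit is about 10°.
- **Forces:** The wrist force stayed around 6 N or less in every reading.
- **Smaller pulley:** The robot never went near it. Its mark read (614, -58) before and (614, -53) after, a 5 mm difference that is about the detector's 4 mm accuracy.
- **Disagreement:** The pointer's angle measured about 22° in the top picture and 25° in the wrist picture. I turned to a value between the two.

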